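Present the screwdriver from the tool indexer

TASK

Turn the red crank knob round anticlockwise until the tool turntable comes up against its stop, then draw the red-handled screwdriver out of its slanted holster, turn it upright with the blade pointing straight down, and hold it ready over the brass screw that stands proud on the housing's cover: blade tip centred over the screw and about 3 cm above it. Do not touch the screw or the housing with it, leave the turntable at its stop and the other things on the bench where they are. The program finishes while still holding the screwdriver there.

Things in the scene. Friction and masses are not known exactly. Their poses are not given: they have to be found in the camera images.
- turntable (a joint): Aluminium turntable of the tool indexer, a 152 mm disc on a fixed base plate. In rad; grows anticlockwise seen from above, from 0 at the start to a hard stop at 1.6. It stays where it is left; about 2 N on the knob turns it. At the stop the holster leans along the base plate's -y, roughly to the robot's right; at the start it leans towards the robot.
- indexer_base: Fixed base plate of the indexer, 164 mm across and 13 mm thick. Origin at the centre of its underside on the bench, on the turntable's vertical axis; z up. Its -y axis is the horizontal direction in which the holster leans once the turntable is at its stop.
- crank_knob (a point): Centre of the top of the upright red crank knob, 18 mm in diameter, gripped on its topmost 32 mm. It stands on an arm 105 mm from the turntable's axis, its top 70 mm above the bench and 44 mm above the arm. Seen from above it stands 90 degrees clockwise of the direction in which the holster leans.
- holster: The black slanted holster fixed on the turntable. Origin: the point where the seated screwdriver's blade tip lies, 38 mm above the bench; z up, -x the horizontal direction in which the holster leans.
- holster_mouth (a point): Centre of the top of the holster's black square sleeve (60 mm long, bore 8.5 mm), 88 mm from the holster's origin along the holster axis, which leans 35 degrees from vertical. The handle's front face rests here; below it a cradle, 36 mm wide, runs 33 mm further up along the handle. Draw the screwdriver 125 mm along the axis before turning it, to clear the cradle too.
- red_driver: Red-handled screwdriver, 187 mm long, about 60 g, loose, seated blade down in the holster. y runs along it from blade to handle end, x across; the origin lies halfway along, 13 mm to the -z side of the centre line. Handle 26 mm across x, 25 mm across z, from y = -4 to 91 mm; round blade 6 mm thick. While seated the outer 60 mm of the handle are free to grip, best across x.
- blade_tip (a point): Tip of the red screwdriver's blade, on its centre line, 185 mm from the handle's end.
- handle_end (a point): Centre of the end face of the red screwdriver's handle.
- nest: Fixed aluminium assembly nest, a plate 80 x 104 x 12 mm with a pale plastic housing held on it, closed with a grey cover whose top is 30 mm above the bench. Origin at the centre of its underside, z up.
- proud_screw (a point): Centre of the top of the brass screw head (9 mm in diameter) that stands 8 mm proud of the cover near one of its corners, 38 mm above the bench. The cover's other three screws are dark and flush.
- tape_roll: Roll of cream masking tape lying flat, 62 x 66 x 19 mm, loose. Leave alone. Origin at the centre of its underside.
- cutters: Side cutters with red grips lying flat, 47 x 131 x 12 mm, loose. Leave alone. Origin at the centre of the underside.
- glue_bottle: Small red bottle with a white cap, standing, 34 mm in diameter, 96 mm high, loose. Leave alone. Origin at the centre of its underside.

How it is judged:
By the outcome, as a careful person would: the job done as asked, in the order asked, and still so for the second after the job is handed in, while the arm keeps its last pose, push and grip.
It also fails if it takes over 48 s, if anything falls off the work surface, if the arm or the gripper's body presses on something with over 40 N, if the wrist force passes 120 N, or if a joint passes its speed limit or range.

ROBOT

A 6-joint arm with a two-finger parallel gripper is mounted at the origin on a cart in front of the work surface, level with it; the furniture and walls round the work are solid. World frame = base frame: x ahead of the robot, y to its left, z up, the work surface at z = 0. Lengths are in m, angles in rad, forces in N, time in s.
With the tool pointing down it reaches from about 0.35 to 0.975 m from the base axis. Payload 4.9 kg.
Tool frame: the origin (TCP) lies on the front face of the gripper's body, between the roots of the fingers; the fingertips stand ctrl.tip_extent ahead of it and the grasp point (between the pads) lies 54 mm ahead of it (ctrl.tip_extent is the distance from the TCP to the fingertips, in m); z points along the fingers, y is the line along which they close (so a half turn about z gives the same grasp; the last joint's range is limited). The gripper opens to 85 mm and grips with 20 to 120 N. Pads are 22 mm wide; open, the fingers measure 114 mm over their backs; the gripper's body (76 mm by 85 mm) begins 54 mm behind the grasp point. The pads swing forward as they close: fully open they stand 13 mm farther back than shut.
Start: joints at [1.176, 0.053, 1.613, -0, 1.476, -0.119], TCP at [0.17, 0.601, 0.304] pointing down, gripper open.
Joint ranges: [-3.01, 3.01], [-1.01, 2.22], [0.06, 2.58], [-1.02, 4.17], [0.09, 2.62], [-3.14, 3.14]. Speed limits (rad/s): [2.57, 2.57, 3.14, 3.14, 3.14, 3.14].

INTERFACE

Orientations are given as a rotation vector (axis times angle).
In Python, from station import ctrl gives the robot as it stands.
- The arm moves only by the tool apply_moves, never from a script. Its argument "rows" is one flat list of numbers, 6 for each row, row after row: the shift along the tool's x, y, z normalised to -1 to 1, where 1 is 0.6 m, then the turn, a rotation vector about the tool's x, y, z normalised to -1 to 1, where 1 is 90 degrees. A call has 1 to 20 rows; each row is the pose to reach, as a shift and turn from the pose commanded when the call began, along the tool's axes at that moment; what a row does not reach only later rows make up. A row lasts 1/10 s, in which the tool goes at most 50 mm and 8.59 degrees, less where a joint would pass 70% of its speed; a pose out of reach is approached as far as the arm can. A call with a number of a shift or a turn outside -1 to 1 is refused whole. A call with a gripper value outside its range is refused whole. "grip" is the opening, from 0 (shut) to 1 (fully open), set as the call begins (left out, the last holds). The fingers move at their own pace and stop on an object; "grip_force" is the grip in N (left out, the last holds). Time passes only in rows, so rows that repeat a pose let the fingers close. It gives the time, the measured TCP pose, the force, the opening and the grip force at its end, in the units of the state.
- ctrl.get_obs(): the state, without advancing time (a new reading comes with each control period).
- ctrl.get_image(name): name is "side" or "top"; returns (picture, depth): 384x512x3 uint8, blue, green, red; 384x512 float32, m along the optical axis (not along the pixel's ray), 0 where there is no reading.
- ctrl.camera_model(name): a dict with "mtx" (3x3 intrinsics, pixels), "R" (3x3) and "t" (3): a world point X has camera coordinates R X + t. Camera axes: x right, y down, z forward; pixel columns grow to the right and rows downward; lengths in m; the calibration is good to about 2 mm. A picture is of the moment at which its call begins. camera_model takes no time and is no camera call.
- ctrl.finish_job(): hands the job in; it is judged then, once.
The state is a dict: "t": time; "q": joint angles; "dq": joint speeds; "effort": joint torques, N m; "tool_pos": TCP position; "tool_rot": TCP orientation; "contact_force": force on the tool from outside, world axes, zero at the start; "wrist_torque": the same for the moment, N m; "opening": finger opening in m; "grip_force": force on a finger pad.
Only numpy, scipy, OpenCV 4.12 (cv2) and the standard library are available. Lean on these libraries where they do the work, as an engineer would, in place of code of your own. Each camera call takes 0.05 s, during which the arm holds its last target. There are 200 camera calls.

## Working session

There is one attempt and no reset: what is moved stays moved. The work goes in short steps, Python scripts to look and compute and a tool call to move; the robot and the scene stay as the last step left them, time stands still between calls to the robot, and variables do not carry over. Pictures are saved under pics/ and viewed, at most 10 in all, crops included, and the job is handed in when it is done.

Besides the shell and the picture viewer there is one more tool, called after "Request:" as a command line: name --argument value ..., lists and objects as JSON in quotes. apply_moves: Moves the arm, as the interface text tells. Its arguments: {"type":"object","properties":{"rows":{"type":"array","items":{"type":"number"}},"grip":{"type":"number"},"grip_force":{"type":"number"}},"required":["rows"]}

```bash
mkdir -p pics; ls; cat > h.py <<'E'
import numpy as np, cv2
from scipy.spatial.transform import Rotation as Ro
from station import ctrl
def snap(n,f):
    im,d=ctrl.get_image(n); cv2.imwrite(f'pics/{f}.png',im); np.save(f'pics/{f}.npy',d); return im,d
def px(n,u,v,d):
    m=ctrl.camera_model(n); K,R,t=[np.array(m[k]) for k in('mtx','R','t')]
    return R.T@(np.linalg.inv(K)@[u,v,1]*d-t)
def pz(n,u,v,z):
    m=ctrl.camera_model(n); K,R,t=[np.array(m[k]) for k in('mtx','R','t')]
    c=-R.T@t; r=R.T@(np.linalg.inv(K)@[u,v,1]); return c+r*(z-c[2])/r[2]
def proj(n,X):
    m=ctrl.camera_model(n); K,R,t=[np.array(m[k]) for k in('mtx','R','t')]
    p=K@(R@np.array(X)+t); return p[:2]/p[2]
def rel(p,R):
    """normalised shift & turn from present measured pose to TCP p, rotation matrix R"""
    o=ctrl.get_obs(); R0=Ro.from_rotvec(o['tool_rot']).as_matrix()
    return np.round(np.r_[R0.T@(np.array(p)-o['tool_pos'])/.6, Ro.from_matrix(R0.T@R).as_rotvec()/(np.pi/2)],4)
E
python3 - <<'E'
from h import *
for n in('top','side'): snap(n,n+'0')
a=[cv2.imread(f'pics/{n}0.png') for n in('top','side')]
cv2.imwrite('pics/t0b.png',cv2.resize(a[0],(800,600))); cv2.imwrite('pics/s0b.png',cv2.resize(a[1],(800,600)))
print(ctrl.get_obs(),ctrl.tip_extent)
for n in('top','side'):
    m=ctrl.camera_model(n);print(m, -np.array(m['R']).T@m['t'])
E
```

```text
pics
{'t': 0.1, 'q': array([ 1.17600044e+00,  5.33042224e-02,  1.61420768e+00,  2.40470346e-06,
        1.47599832e+00, -1.18971975e-01]), 'dq': array([-0.00020903, -0.00054319, -0.00409455,  0.00045486, -0.0021291 ,
       -0.00156136]), 'effort': array([ 6.18140803e-04, -3.94902241e+01, -3.71363640e+01, -1.12696482e-04,
        3.84905987e-03,  8.64376346e-06]), 'tool_pos': array([0.1700216 , 0.60096545, 0.30274707]), 'tool_rot': array([-4.31823952e-01, -3.11127764e+00,  2.91185542e-03]), 'contact_force': array([-0.5552883 ,  0.31973966,  0.34432171]), 'wrist_torque': array([-0.01064672, -0.03121481,  0.08263101]), 'grip_force': 0.0, 'opening': 0.08540888272944995} 0.0726
{'mtx': array([[389.72812093,   0.        , 256.58973891],
       [  0.        , 389.72812093, 191.48531304],
       [  0.        ,   0.        ,   1.        ]]), 'R': array([[ 0.02142179, -0.99963084, -0.01671207],
       [-0.9970953 , -0.02013944, -0.07345319],
       [ 0.07308951,  0.01823703, -0.99715863]]), 't': array([-0.0447426 ,  0.59811463,  1.08385623])} [ 0.51811723 -0.05244671  1.12396228]
{'mtx': array([[369.39150428,   0.        , 249.80088673],
       [  0.        , 369.39150428, 194.64581893],
       [  0.        ,   0.        ,   1.        ]]), 'R': array([[ 0.85677195, -0.51518392,  0.02296438],
       [-0.25820555, -0.46710192, -0.84566287],
       [ 0.44639862,  0.71861069, -0.53322317]]), 't': array([-0.51564643,  0.23669153,  0.67475293])} [ 0.20169769 -0.63997835  0.57179664]
```

View pics/t0b.png

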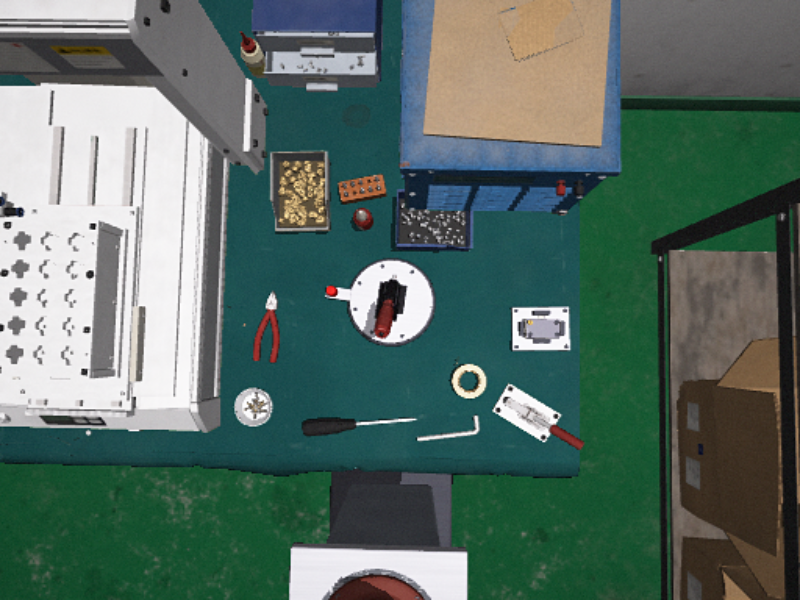

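View pics/s0b.png

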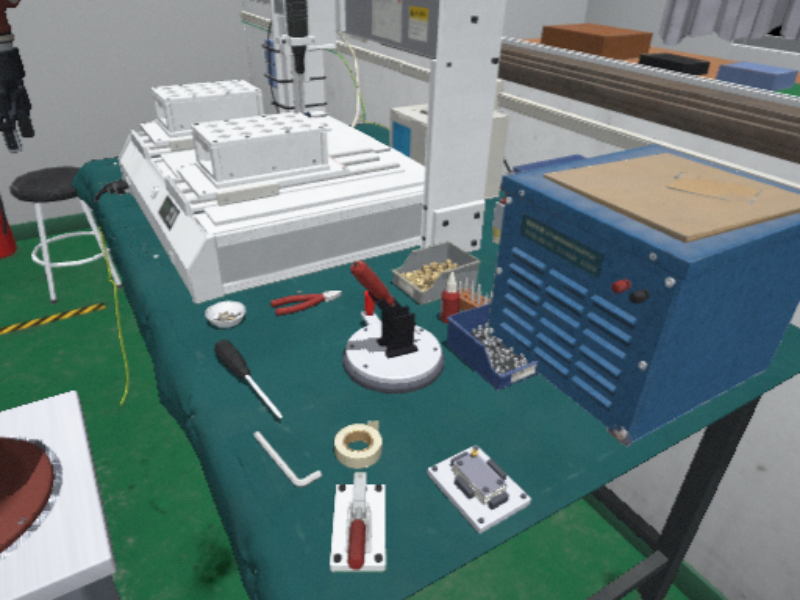

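The top view shows the turntable at about (391,302), the knob at (331,291), the nest at (541,328) with the brass screw near (529,322), and the tape at (468,381). These are pixels in the enlarged view. Next I'll take closer crops.

```bash
python3 - <<'E'
from h import *
a=cv2.imread('pics/top0.png'); b=cv2.imread('pics/side0.png')
r=lambda im,u0,v0,w,h,s: cv2.resize(im[v0:v0+h,u0:u0+w],None,fx=s,fy=s,interpolation=cv2.INTER_CUBIC)
# top: turntable (200..290,155..230)x4 ; nest (320..370,190..230)x 8 ; 
A=r(a,200,155,90,75,4); B=r(a,320,185,55,45,6.5)
C=r(b,210,160,90,100,4)[:400]; D=r(b,265,275,80,70,4)
out=np.zeros((600,800,3),np.uint8)
def put(x,y,i):
    i=i[:600-y,:800-x]; out[y:y+i.shape[0],x:x+i.shape[1]]=i
put(0,0,A); put(362,0,B); put(0,302,r(b,210,160,90,74,4)); put(362,302,D)
cv2.imwrite('pics/crops.png',out)
d=np.load('pics/top0.npy')
s=.64
print('centre',pz('top',391*s,302*s,.026),'knob',pz('top',331*s,291*s,.07),'screw',pz('top',529*s,322*s,.038),'nest',pz('top',541*s,328*s,.012))
for n,(u,v) in dict(hand=(381,332),tape=(468,381),bottle=(362,217),blue=(430,220)).items():
    print(n,px('top',u*s,v*s,d[int(v*s),int(u*s)]))
E
```

```text
centre [ 0.59315039 -0.01453754  0.026     ] knob [0.60721455 0.08884679 0.07      ] screw [ 0.56168398 -0.26106924  0.038     ] nest [ 0.55227192 -0.28786643  0.012     ]
hand [ 0.53563542 -0.00568067  0.18537782]
tape [ 0.45280988 -0.1580403  -0.00235895]
bottle [0.73522649 0.03684312 0.08615403]
blue [ 0.74723455 -0.08266555  0.01270548]
```

View pics/crops.png

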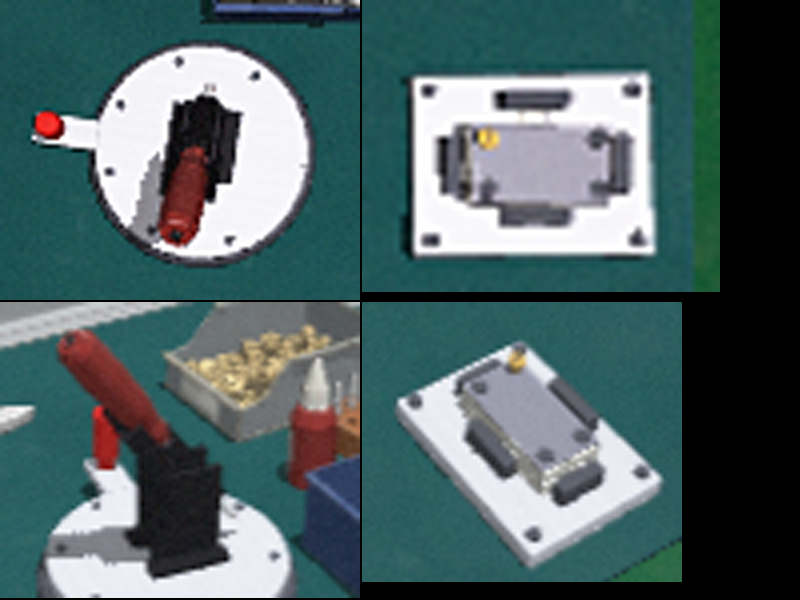

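The crops show the knob top at about (212,186) in the top view and (235,186.5) in the side view. The screw is at (339,206) top and (303.5,289.5) side. The disc centre is at about (250.6,193) top.

```bash
cat >> h.py <<'E'
from scipy.optimize import least_squares
def tri(a,b):
    return least_squares(lambda X:np.r_[proj('top',X)-a,proj('side',X)-b],[.6,0,.05]).x
def down(deg):
    """tool down, tool y at bearing deg"""
    y=np.array([np.cos(np.radians(deg)),np.sin(np.radians(deg)),0]); z=np.array([0,0,-1.]); return np.c_[np.cross(y,z),y,z]
E
python3 - <<'E'
from h import *
K=tri((212,186),(235,187));S=tri((338.8,205.8),(303.3,289.3));C=pz('top',250.3,192.9,.026)
print('knob',K,pz('top',212,186,.07),'screw',S,pz('top',338.8,205.8,.038),'C',C)
v=pz('top',212,186,.07)-C; b=np.degrees(np.arctan2(v[1],v[0])); print(np.hypot(*v[:2]),b)
d=np.load('pics/top0.npy'); 
P=np.array([[px('top',u,v,d[v,u]) for u in range(0,512,2)] for v in range(0,384,2)]).reshape(-1,3)
P=P[d[::2,::2].ravel()>0]
# heights near path
for s in np.linspace(0,1,8):
    c=np.array([.17,.6])+s*(np.array([.607,.089])-[.17,.6]); m=np.hypot(*(P[:,:2]-c).T)<.1
    print(c.round(2),P[m,2].max() if m.any() else None)
print(rel([K[0],K[1],.2],down(b-90)))
E
```

```text
knob [0.60786597 0.08858575 0.06917237] [0.60787824 0.08843034 0.07      ] screw [ 0.56357327 -0.26295136  0.03527995] [ 0.56247542 -0.26172867  0.038     ] C [ 0.59422971 -0.01468275  0.026     ]
0.1040124613135728 82.45989301778845Traceback (most recent call last):
  File "<stdin>", line 6, in <module>
  File "h.py", line 7, in px
    m=ctrl.camera_model(n); K,R,t=[np.array(m[k]) for k in('mtx','R','t')]
ValueError: time passes only in moves, steps and waits
```

```bash
python3 - <<'E'
from h import *
d=np.load('pics/top0.npy'); m=ctrl.camera_model('top')
v,u=np.mgrid[0:384,0:512]; ok=d.ravel()>0
X=np.linalg.inv(m['mtx'])@np.array([u.ravel(),v.ravel(),np.ones(u.size)])*d.ravel()
P=(np.array(m['R']).T@(X-np.array(m['t'])[:,None])).T[ok]; np.save('pics/cloud.npy',P)
for s in np.linspace(0,1,8):
    c=np.array([.17,.6])+s*(np.array([.607,.089])-[.17,.6]); k=np.hypot(*(P[:,:2]-c).T)<.1
    print(c.round(2),P[k,2].max() if k.any() else None)
print(rel([.608,.0885,.2],down(82.5-90)))
E
```

```text
[0.17 0.6 ] -0.7871019928098564
[0.23 0.53] 0.004977302196312624
[0.29 0.45] 0.1602743040465013
[0.36 0.38] 0.17728331974994654
[0.42 0.31] 0.17728331974994654
[0.48 0.24] 0.1455282823197319
[0.54 0.16] 0.07505993044074792
[0.61 0.09] 0.1663084501089346
[-9.350e-01 -6.227e-01  1.722e-01 -1.100e-03  7.000e-04  9.077e-01]
```

Request:
apply_moves --rows '[-0.935,-0.6227,0,0,0,0.908,-0.935,-0.6227,0,0,0,0.908,-0.935,-0.6227,0,0,0,0.908,-0.935,-0.6227,0,0,0,0.908,-0.935,-0.6227,0,0,0,0.908,-0.935,-0.6227,0,0,0,0.908,-0.935,-0.6227,0,0,0,0.908,-0.935,-0.6227,0,0,0,0.908,-0.935,-0.6227,0,0,0,0.908,-0.935,-0.6227,0,0,0,0.908,-0.935,-0.6227,0,0,0,0.908,-0.935,-0.6227,0,0,0,0.908,-0.935,-0.6227,0,0,0,0.908,-0.935,-0.6227,0,0,0,0.908,-0.935,-0.6227,0.17,0,0,0.908,-0.935,-0.6227,0.17,0,0,0.908,-0.935,-0.6227,0.17,0,0,0.908]' --grip 0.7

```text
t: 1.8
tool_pos: [0.6034, 0.0886, 0.1927]
tool_rot: [-2.355, -2.063, 0.02]
contact_force: [-0.7, -0.5, -1.3]
opening: 0.0598
grip_force: 0.0
```

```bash
python3 - <<'E'
from h import *
print(rel([.608,.0885,.108],down(-7.5)))
E
```

```text
[ 0.0013  0.0099  0.141  -0.0104  0.0016 -0.0007]
```

Request:
apply_moves --rows '[0.001,0.008,0.07,-0.008,0,0,0.001,0.008,0.138,-0.008,0,0,0.001,0.008,0.138,-0.008,0,0,0.001,0.008,0.138,-0.008,0,0]' --grip 0.7

```text
t: 2.2
tool_pos: [0.6135, 0.0893, 0.1206]
tool_rot: [2.355, 2.065, 0.013]
contact_force: [-0.2, 0.1, 0.4]
opening: 0.0597
grip_force: 0.0
```

Request:
apply_moves --rows '[0,0,0,0,0,0,0,0,0,0,0,0,0,0,0,0,0,0,0,0,0,0,0,0,0,0,0,0,0,0,0,0,0,0,0,0]' --grip 0 --grip_force 25

```text
t: 2.8
tool_pos: [0.6101, 0.09, 0.1218]
tool_rot: [2.361, 2.071, 0.001]
contact_force: [-20.9, 1.5, 18.0]
opening: 0.017
grip_force: 24.5
```

```bash
python3 - <<'E'
from h import *
o=ctrl.get_obs();print(o['tool_pos'],o['contact_force'])
# arc: relative to measured pose, about C at radius of the tool
C=np.array([.5942,-.0147]); R0=Ro.from_rotvec(o['tool_rot']).as_matrix()
r=o['tool_pos'][:2]-C; print('radius',np.hypot(*r),np.degrees(np.arctan2(r[1],r[0])))
for a in np.linspace(0,96,17)[1:]:
    Rz=Ro.from_euler('z',a,degrees=True).as_matrix()
    p=np.r_[C,o['tool_pos'][2]]+Rz@np.r_[r,0]
    print(a,np.round(rel(p,Rz@R0),3).tolist())
E
```

```text
[0.61010218 0.08996836 0.12179447] [-20.9265308    1.53437226  18.03785775]
radius 0.10586946940246078 81.36116105728844
6.0 [-0.001, -0.018, -0.0, -0.0, 0.0, -0.067]
12.0 [-0.003, -0.037, -0.0, -0.0, 0.0, -0.133]
18.0 [-0.008, -0.055, -0.0, -0.0, 0.0, -0.2]
24.0 [-0.014, -0.072, -0.0, -0.0, 0.0, -0.267]
30.0 [-0.022, -0.089, -0.0, -0.0, 0.0, -0.333]
36.0 [-0.032, -0.104, -0.0, -0.0, 0.001, -0.4]
42.0 [-0.043, -0.119, -0.0, -0.0, 0.001, -0.467]
48.0 [-0.056, -0.132, -0.0, -0.0, 0.001, -0.533]
54.0 [-0.07, -0.144, -0.0, -0.0, 0.001, -0.6]
60.0 [-0.085, -0.155, -0.0, -0.0, 0.001, -0.667]
66.0 [-0.101, -0.163, -0.0, -0.0, 0.001, -0.733]
72.0 [-0.118, -0.17, -0.0, -0.0, 0.001, -0.8]
78.0 [-0.136, -0.175, -0.0, -0.0, 0.001, -0.867]
84.0 [-0.154, -0.179, -0.0, -0.0, 0.002, -0.933]
90.0 [-0.173, -0.18, -0.0, -0.0, 0.002, -1.0]
96.0 [-0.191, -0.179, -0.0, -0.0, 0.002, -1.067]
```

Request:
apply_moves --rows '[-0.001,-0.024,0,0,0,-0.067,-0.003,-0.043,0,0,0,-0.133,-0.008,-0.061,0,0,0,-0.2,-0.014,-0.078,0,0,0,-0.267,-0.022,-0.095,0,0,0,-0.333,-0.032,-0.11,0,0,0,-0.4,-0.043,-0.125,0,0,0,-0.467,-0.056,-0.138,0,0,0,-0.533,-0.07,-0.15,0,0,0,-0.6,-0.085,-0.161,0,0,0,-0.667,-0.101,-0.169,0,0,0,-0.733,-0.118,-0.176,0,0,0,-0.8,-0.136,-0.181,0,0,0,-0.867,-0.154,-0.185,0,0,0,-0.933,-0.164,-0.186,0,0,0,-0.967,-0.164,-0.186,0,0,0,-0.967,-0.164,-0.186,0,0,0,-0.967]'

```text
t: 4.5
tool_pos: [0.4923, 0.0054, 0.1219]
tool_rot: [0.285, 3.108, -0.002]
contact_force: [-0.4, -0.3, 8.0]
opening: 0.0172
grip_force: 26.1
```

```bash
python3 - <<'E'
from h import *
o=ctrl.get_obs();print(o['tool_pos'],o['contact_force'])
C=np.array([.5942,-.0147]);r=o['tool_pos'][:2]-C; print('radius',np.hypot(*r),np.degrees(np.arctan2(r[1],r[0])))
R=Ro.from_rotvec(o['tool_rot']).as_matrix();print(R,np.degrees(np.arctan2(R[1,1],R[0,1])))
for a in (172,173,174.1,175,176):
    p=C+.105*np.array([np.cos(np.radians(a)),np.sin(np.radians(a))]); print(a,rel(np.r_[p,o['tool_pos'][2]],down(a-90)))
E
```

```text
[0.49226853 0.00538213 0.12191075] [-0.39433927 -0.26679434  8.02700787]
radius 0.10389088328750302 168.8545562088932
[[-9.83087774e-01  1.82050198e-01  1.99036387e-02]
 [ 1.82021295e-01  9.83289153e-01 -3.26954127e-03]
 [-2.01662527e-02  4.08640035e-04 -9.99796557e-01]] 79.51079824678497
172 [ 0.0017 -0.0096 -0.     -0.      0.0128 -0.0277]
173 [ 0.0015 -0.0126 -0.     -0.0001  0.0128 -0.0388]
174.1 [ 0.0013 -0.016  -0.     -0.0003  0.0128 -0.051 ]
175 [ 0.0011 -0.0187 -0.     -0.0004  0.0128 -0.061 ]
176 [ 0.0007 -0.0218 -0.     -0.0005  0.0128 -0.0721]
```

Request:
apply_moves --rows '[0.001,-0.008,0,0,0,-0.025,0.001,-0.016,0,0,0,-0.051,0.001,-0.02,0,0,0,-0.051,0.001,-0.02,0,0,0,-0.051,0.001,-0.02,0,0,0,-0.051]'

```text
t: 5.0
tool_pos: [0.4908, -0.0031, 0.1219]
tool_rot: [0.163, 3.113, 0.01]
contact_force: [7.6, 14.3, 2.7]
opening: 0.0165
grip_force: 26.2
```

Request:
apply_moves --rows '[0.001,0.003,0,0,0,0,0.001,0.003,0,0,0,0,0.001,0.003,0,0,0,0,0.001,0.003,0,0,0,0]' --grip 0.7

```text
t: 5.4
tool_pos: [0.4863, -0.004, 0.1179]
tool_rot: [0.162, 3.125, -0.002]
contact_force: [0.4, -0.1, -0.9]
opening: 0.06
grip_force: 0.0
```

Request:
apply_moves --rows '[0,0,-0.08,0,0,0,0,0,-0.16,0,0,0,0,0,-0.24,0,0,0,-0.16,0.08,-0.3,0,0,0,-0.25,0.16,-0.3,0,0,0,-0.25,0.16,-0.3,0,0,0,-0.25,0.16,-0.3,0,0,0]'

```text
t: 6.1
tool_pos: [0.6454, 0.0777, 0.3001]
tool_rot: [0.161, 3.124, -0.001]
contact_force: [-0.5, 0.4, -0.8]
opening: 0.0599
grip_force: 0.0
```

```bash
python3 - <<'E'
from h import *
o=ctrl.get_obs();print(o['tool_pos'],o['contact_force'],o['opening'])
a,_=snap('top','top1'); b,_=snap('side','side1')
out=np.zeros((600,800,3),np.uint8)
out[:400,:400]=cv2.resize(a[150:250,200:300],None,fx=4,fy=4,interpolation=cv2.INTER_CUBIC)
out[:400,400:]=cv2.resize(b[150:250,200:300],None,fx=4,fy=4,interpolation=cv2.INTER_CUBIC)
out[400:,:266]=cv2.resize(a,(266,200)); out[400:,400:666]=cv2.resize(b,(266,200))
cv2.imwrite('pics/c1.png',out)
E
```

```text
[0.64537142 0.07774487 0.30013201] [-0.51017885  0.39954377 -0.79143379] 0.05988991805415642
```

View pics/c1.png

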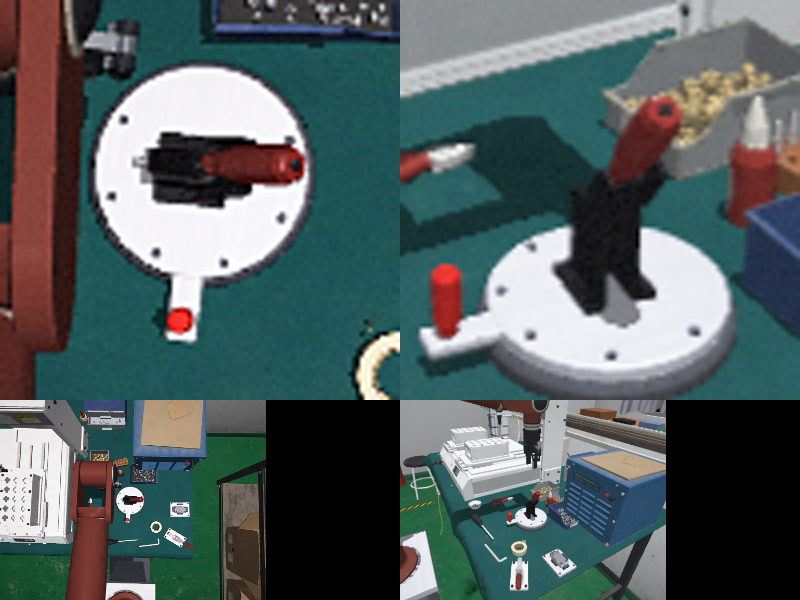

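The turntable has turned. The knob top is at about (245,229.6) top and (211.5,217.5) side. The handle end is at about (274,191) top and (266,178) side, and it leans along -y.

```bash
cat >> h.py <<'E'
def axdir(b,t=35):
    b,t=np.radians([b,t]); return np.array([np.sin(t)*np.cos(b),np.sin(t)*np.sin(b),np.cos(t)])
def along(b,t=35):
    """tool z down the axis leaning to bearing b by t, tool y at b+90"""
    z=-axdir(b,t); y=np.array([np.cos(np.radians(b+90)),np.sin(np.radians(b+90)),0]); return np.c_[np.cross(y,z),y,z]
E
python3 - <<'E'
from h import *
K=pz('top',244.7,229.5,.07);C=pz('top',250.3,192.9,.026); print(K,tri((244.7,229.5),(211,217.5)))
v=K-C; b=np.degrees(np.arctan2(v[1],v[0]))%360; print(np.hypot(*v[:2]),b, (b-82.46)*np.pi/180)
H=tri((273.9,191),(265.6,177.9)); print('H',H)
for z in (.185,.1895): print(pz('top',273.9,191,z))
a=axdir(b+90); print('tip',H-.185*a)
P=H+.024*a; A=H+.10*a
R=along(b+90)
print('A',A,rel(A,R),'P',P)
P0=np.load('pics/cloud.npy'); 
c=P0[(np.abs(P0[:,0]-H[0])<.2)&(np.abs(P0[:,1]-H[1]+.1)<.2)&(P0[:,2]>.05)]
print(len(c)); 
k=c[c[:,0]>.68]; print('front obstacles x min', k[:,0].min() if len(k) else 0)
E
```

```text
[ 0.49205491 -0.0033411   0.07      ] [ 0.49252722 -0.00353824  0.06888781]
0.10280235239373216 173.6659569233789 1.5918442457450794
H [ 0.58927964 -0.0772342   0.18463327]
[ 0.58895996 -0.07704294  0.185     ]
[ 0.58862045 -0.07692507  0.1895    ]
tip [0.6009864  0.02822969 0.03309014]
A [ 0.58295167 -0.1342417   0.26654848] [ 0.0691 -0.3625  0.0541 -0.2999  0.3102  0.9742] P [ 0.58776093 -0.090916    0.20429292]
5146
front obstacles x min 0.6914123509540022
```

```bash
python3 - <<'E'
from h import *
H=np.array([.5887,-.077,.1895]);a=axdir(264);print(rel(H+.1*a,along(264)))
E
```

```text
[ 0.0694 -0.3622  0.0459 -0.2988  0.3109  0.9706]
```

Request:
apply_moves --rows '[0.04,-0.08,-0.08,-0.299,0.311,0.971,0.069,-0.16,-0.1,-0.299,0.311,0.971,0.069,-0.24,-0.1,-0.299,0.311,0.971,0.069,-0.32,-0.1,-0.299,0.311,0.971,0.069,-0.362,-0.1,-0.299,0.311,0.971,0.069,-0.362,-0.1,-0.299,0.311,0.971,0.069,-0.362,-0.1,-0.299,0.311,0.971,0.069,-0.362,-0.1,-0.299,0.311,0.971,0.069,-0.362,-0.1,-0.299,0.311,0.971,0.069,-0.362,-0.1,-0.299,0.311,0.971,0.069,-0.362,-0.05,-0.299,0.311,0.971,0.069,-0.362,0,-0.299,0.311,0.971,0.069,-0.362,0.046,-0.299,0.311,0.971,0.069,-0.362,0.046,-0.299,0.311,0.971,0.069,-0.362,0.046,-0.299,0.311,0.971,0.069,-0.362,0.046,-0.299,0.311,0.971]' --grip 0.8

```text
t: 7.8
tool_pos: [0.5805, -0.1356, 0.2737]
tool_rot: [-1.983, -1.783, -0.626]
contact_force: [0.4, -0.3, 0.5]
opening: 0.0684
grip_force: 0.0
```

```bash
python3 - <<'E'
from h import *
o=ctrl.get_obs();print(o['tool_pos'],o['contact_force'],o['q'])
H=np.array([.5887,-.077,.1895]);a=axdir(264);print(rel(H+.1*a,along(264)),rel(H+.024*a,along(264)))
a_,_=snap('top','top2'); b,_=snap('side','side2')
out=np.zeros((400,800,3),np.uint8)
out[:400,:400]=cv2.resize(a_[150:250,200:300],None,fx=4,fy=4,interpolation=cv2.INTER_CUBIC)
out[:400,400:]=cv2.resize(b[110:210,200:300],None,fx=4,fy=4,interpolation=cv2.INTER_CUBIC)
cv2.imwrite('pics/c2.png',out)
E
```

```text
[ 0.58053484 -0.13559526  0.27365661] [ 0.4147726  -0.2913401   0.50743991] [-0.53951703  0.0939066   1.68430147  0.5487561   1.63552959 -0.47351497]
[ 0.0003  0.0033  0.0048  0.0018  0.0007 -0.0006] [ 0.0004  0.003   0.1314  0.0018  0.0007 -0.0006]
```

View pics/c2.png

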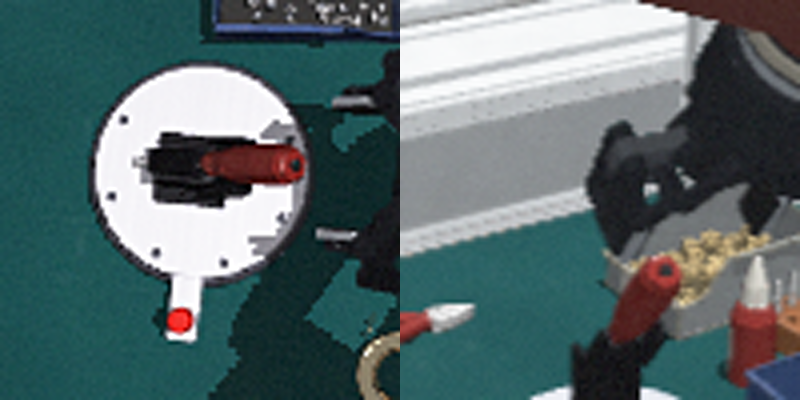

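The open fingers straddle the handle end: fingers at v≈102 and 235 in the top crop, with the handle at v≈165. I'll advance along the axis and grip.

Request:
apply_moves --rows '[0,0.003,0.04,0.002,0,0,0,0.003,0.08,0.002,0,0,0,0.003,0.11,0.002,0,0,0,0.003,0.128,0.002,0,0,0,0.003,0.128,0.002,0,0,0,0.003,0.128,0.002,0,0]'

```text
t: 8.5
tool_pos: [0.5868, -0.0918, 0.2093]
tool_rot: [-1.98, -1.781, -0.621]
contact_force: [-0.5, -0.7, -0.7]
opening: 0.0683
grip_force: 0.0
```

Request:
apply_moves --rows '[0,0,0,0,0,0,0,0,0,0,0,0,0,0,0,0,0,0,0,0,0,0,0,0,0,0,0,0,0,0,0,0,0,0,0,0]' --grip 0 --grip_force 60

```text
t: 9.1
tool_pos: [0.5868, -0.092, 0.2092]
tool_rot: [-1.981, -1.781, -0.621]
contact_force: [0.8, -2.5, 3.1]
opening: 0.0255
grip_force: 58.7
```

```bash
python3 - <<'E'
from h import *
o=ctrl.get_obs();print(o['tool_pos'],o['contact_force'],o['wrist_torque'])
H=np.array([.5887,-.077,.1895]);a=axdir(264);print(rel(H+.024*a,along(264)),rel(o['tool_pos']+.13*a,along(264)))
E
```

```text
[ 0.58676992 -0.0920212   0.20921718] [ 0.81866563 -2.45563806  3.11909766] [-0.29821295  0.07248243  0.00108667]
[ 0.0018  0.0006  0.0014 -0.001   0.0004 -0.0014] [-2.000e-04 -3.000e-04 -2.167e-01 -1.000e-03  4.000e-04 -1.400e-03]
```

Request:
apply_moves --rows '[0,0,-0.02,0,0,0,0,0,-0.05,0,0,0,0,0,-0.08,0,0,0,0,0,-0.11,0,0,0,0,0,-0.14,0,0,0,0,0,-0.17,0,0,0,0,0,-0.2,0,0,0,0,0,-0.22,0,0,0,0,0,-0.225,0,0,0,0,0,-0.225,0,0,0]'

```text
t: 10.1
tool_pos: [0.5788, -0.1689, 0.3195]
tool_rot: [-1.98, -1.78, -0.621]
contact_force: [-0.7, 0.9, -0.3]
opening: 0.0252
grip_force: 59.9
```

```bash
python3 - <<'E'
from h import *
o=ctrl.get_obs();print(o['tool_pos'],o['contact_force'],o['opening'],o['grip_force'])
a_,_=snap('top','top3'); b,_=snap('side','side3')
out=np.zeros((400,800,3),np.uint8)
out[:400,:400]=cv2.resize(a_[120:253,230:363],(400,400),interpolation=cv2.INTER_CUBIC)
out[:400,400:]=cv2.resize(b[110:243,200:333],(400,400),interpolation=cv2.INTER_CUBIC)
cv2.imwrite('pics/c3.png',out)
# upright about present TCP, then to screw
S=np.array([.5625,-.262]); T=np.r_[S,.068+.185+.024]
for t in (T+[0,0,.06],T): print(rel(t,down(354)))
E
```

```text
[ 0.57875922 -0.16889808  0.31949816] [-0.65943453  0.85823416 -0.27976626] 0.025216515179995336 59.94709610939026
[-0.1116 -0.0103 -0.1164 -0.0032 -0.3893 -0.0011]
[-0.169  -0.0098 -0.0345 -0.0032 -0.3893 -0.0011]
```

View pics/c3.png

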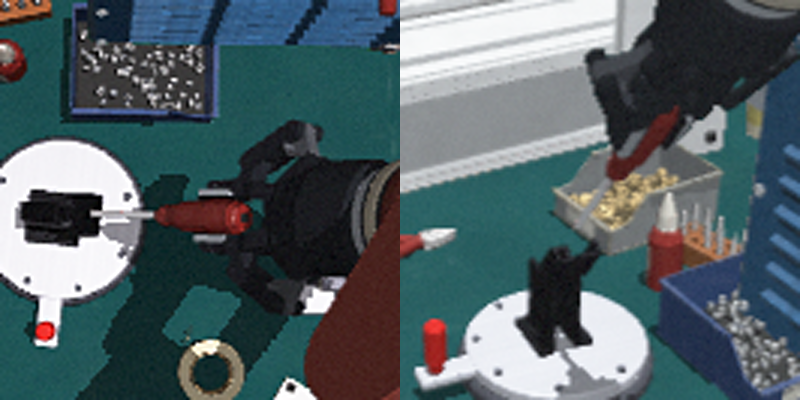

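Request:
apply_moves --rows '[0,0,-0.07,0,0,0,-0.04,-0.004,-0.12,-0.003,-0.05,-0.001,-0.08,-0.01,-0.13,-0.003,-0.12,-0.001,-0.112,-0.01,-0.13,-0.003,-0.2,-0.001,-0.112,-0.01,-0.116,-0.003,-0.28,-0.001,-0.112,-0.01,-0.116,-0.003,-0.34,-0.001,-0.112,-0.01,-0.116,-0.003,-0.389,-0.001,-0.112,-0.01,-0.116,-0.003,-0.389,-0.001,-0.112,-0.01,-0.116,-0.003,-0.389,-0.001,-0.112,-0.01,-0.116,-0.003,-0.389,-0.001]'

```text
t: 11.2
tool_pos: [0.5627, -0.2625, 0.337]
tool_rot: [-2.335, -2.101, -0.002]
contact_force: [1.1, -0.4, 0.1]
opening: 0.0254
grip_force: 59.9
```

```bash
python3 - <<'E'
from h import *
o=ctrl.get_obs();print(o['tool_pos'],o['contact_force'],o['opening'],o['grip_force'])
b,d=snap('side','side4'); a_,_=snap('top','top4')
out=np.zeros((600,800,3),np.uint8)
out[:600,:400]=cv2.resize(b[195:315,260:340],(400,600),interpolation=cv2.INTER_CUBIC)
out[:400,400:]=cv2.resize(a_[150:250,290:390],(400,400),interpolation=cv2.INTER_CUBIC)
cv2.imwrite('pics/c4.png',out)
p=o['tool_pos'];R=Ro.from_rotvec(o['tool_rot']).as_matrix();print(R[:,2])
tip=p+R[:,2]*.209; print('pred tip',tip,proj('side',tip),'handle end',proj('side',p+R[:,2]*.024),'screw',proj('side',[.5625,-.262,.038]))
E
```

```text
[ 0.56273182 -0.262528    0.33704284] [ 1.08868072 -0.43517246  0.10989337] 0.025414423450271718 59.929885268211365
[ 4.12875662e-04  1.20716849e-03 -9.99999186e-01]
pred tip [ 0.56281811 -0.2622757   0.12804301] [307.54675183 252.93041584] handle end [320.3364619  161.79555731] screw [302.39871164 288.21313632]
```

View pics/c4.png

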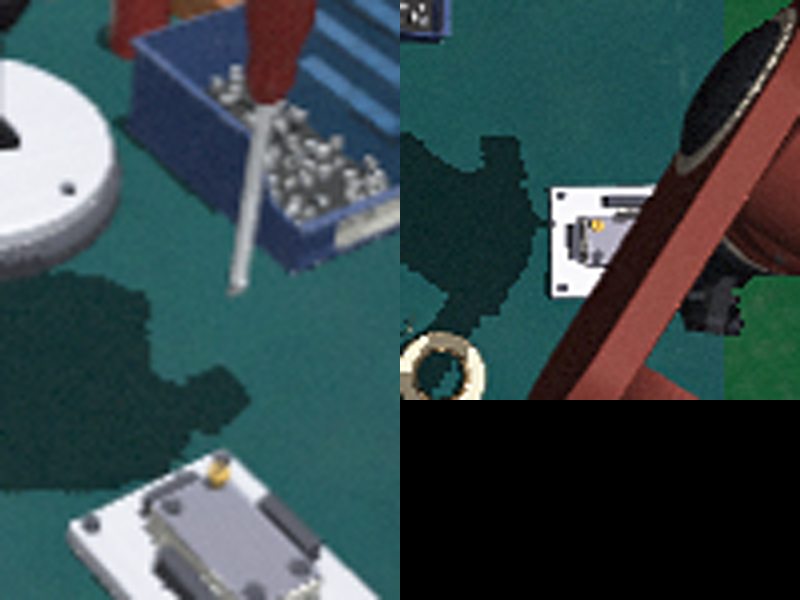

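The tip is at (307.2,253.4) in the side view, against a prediction of (307.5,252.9), so the grasp is as planned and the blade is vertical. I'll refine the screw position by colour centroid, then descend.

```bash
python3 - <<'E'
from h import *
c={}
for n,f,(u0,u1,v0,v1) in (('top','top0',(325,355,195,220)),('side','side4',(290,318,275,300))):
    im=cv2.imread(f'pics/{f}.png')[v0:v1,u0:u1].astype(int)
    w=np.clip(im[...,2]-im[...,0]-50,0,None)*((im[...,2]>im[...,0]+50)); v,u=np.nonzero(w); ww=w[v,u]
    c[n]=((u*ww).sum()/ww.sum()+u0,(v*ww).sum()/ww.sum()+v0); print(n,c[n],len(u),u.min()+u0,u.max()+u0,v.min()+v0,v.max()+v0, pz(n,*c[n],.037))
print('tip via side at z=.128',pz('side',307.2-.3,253.2-.3,.128), 'knob side',pz('side',211,217.5,.07))
E
```

```text
top (np.float64(338.89638157894734), np.float64(205.89473684210526)) 9 338 340 205 207 [ 0.56225847 -0.2621899   0.037     ]
side (np.float64(303.43835616438355), np.float64(289.47945205479454)) 14 302 305 288 291 [ 0.56289699 -0.26491328  0.037     ]
tip via side at z=.128 [ 0.56187931 -0.26159283  0.128     ] knob side [ 0.49223917 -0.00515326  0.07      ]
```

Request:
apply_moves --rows '[0,0,0.03,0,0,0,0.002,0,0.06,0,0,0,0.002,0,0.08,0,0,0,0.002,0,0.095,0,0,0,0.002,0,0.1,0,0,0,0.002,0,0.1,0,0,0,0.002,0,0.1,0,0,0,0.002,0,0.1,0,0,0]'

```text
t: 12.1
tool_pos: [0.5634, -0.2615, 0.2788]
tool_rot: [2.333, 2.1, 0.002]
contact_force: [0.6, -0.4, 0.2]
opening: 0.0254
grip_force: 59.9
```

```bash
python3 - <<'E'
from h import *
o=ctrl.get_obs();p=o['tool_pos'];R=Ro.from_rotvec(o['tool_rot']).as_matrix()
print(p,R[:,2],'tip',p+R[:,2]*.209)
tip=p+R[:,2]*.209
b,d=snap('side','side5');a,_=snap('top','top5')
print(proj('side',tip),'below tip at screw',proj('side',tip-[0,0,.031]))
out=np.zeros((600,800,3),np.uint8)
out[:,:400]=cv2.resize(b[250:310,283:323],(400,600),interpolation=cv2.INTER_CUBIC)
out[:400,400:]=cv2.resize(a[130:250,220:340],(400,400),interpolation=cv2.INTER_CUBIC)
cv2.imwrite('pics/c5.png',out)
E
```

```text
[ 0.56343524 -0.2614876   0.27878151] [ 0.00274116 -0.00139571 -0.99999527] tip [ 0.56400815 -0.2617793   0.0697825 ]
[304.6128385  275.94514521] below tip at screw [302.98408091 287.56504422]
```

View pics/c5.png

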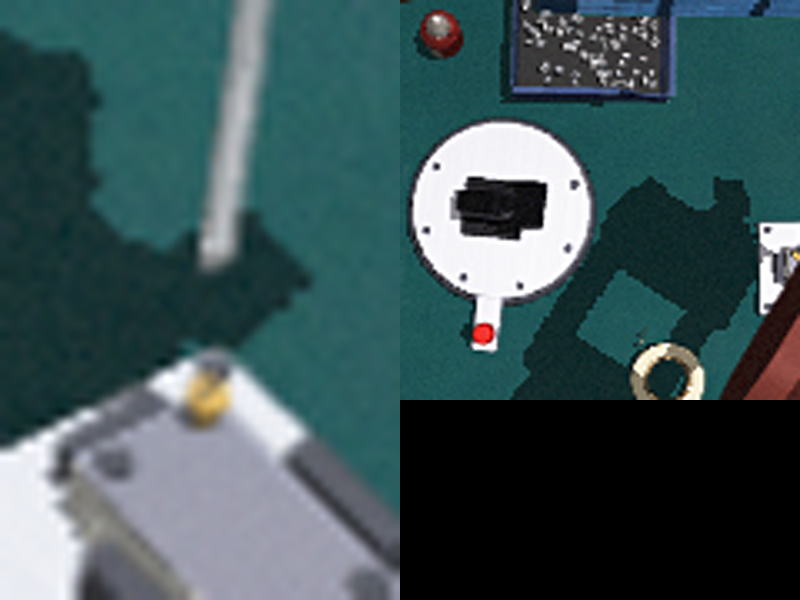

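The tip is at about (304.5,276.8), with the screw head at (303.6,289) almost straight below it. The turntable is unchanged, with the knob in the same place. One last trim of about 2 mm.

```bash
python3 - <<'E'
from h import *
print(pz('side',303.5,288.9,.038)-pz('side',302.9,288.1,.038))
print(rel([.5632,-.2634,.2775],down(354)),ctrl.get_obs()['tool_pos'])
E
```

```text
[-0.0002747  -0.00223209  0.        ]
[-0.0033  0.0001  0.0018  0.0017  0.0006 -0.0002] [ 0.56335794 -0.26144236  0.27857232]
```

Request:
apply_moves --rows '[-0.003,0,0.001,0.001,0,0,-0.003,0,0.001,0.001,0,0,-0.003,0,0.001,0.001,0,0,-0.003,0,0.001,0.001,0,0,-0.003,0,0.001,0.001,0,0,-0.003,0,0.001,0.001,0,0,-0.003,0,0.001,0.001,0,0,-0.003,0,0.001,0.001,0,0]'

```text
t: 13.0
tool_pos: [0.5629, -0.2631, 0.277]
tool_rot: [-2.335, -2.102, 0.001]
contact_force: [-0.1, 0.7, -0.7]
opening: 0.0255
grip_force: 59.9
```

```bash
python3 - <<'E'
from h import *
o=ctrl.get_obs();p=o['tool_pos'];R=Ro.from_rotvec(o['tool_rot']).as_matrix()
print(p,'tip',p+R[:,2]*.209,abs(o['dq']).max(),rel([.5632,-.2634,.2775],down(354)))
E
```

```text
[ 0.56288582 -0.26305092  0.27703401] tip [ 0.56279458 -0.26310086  0.06803403] 0.0012635399314337838 [-0.0005  0.0006 -0.0008 -0.0003  0.0002 -0.0002]
```

```bash
python3 -c "
from station import ctrl
print(ctrl.finish_job())"
```

```text
the job is handed in; nothing more can be done
None
```

I handed in the job at about 13 s: the turntable is at its stop, and the arm is holding the screwdriver upright, its tip about 30 mm above the brass screw and centred to an estimated 2 mm.

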